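# Bed a relief block, jack up the tilting tray and hold the pump handle

## Robot

A 7-joint arm with a two-finger parallel gripper is mounted at the origin on the work surface. World frame = base frame: x ahead of the robot, y to its left, z up, the work surface at z = 0. Lengths are in mm, angles in rad, forces in N, time in s.
With the tool pointing down it reaches from about 400 to 900 mm from the base axis. Payload 5.6 kg.
Tool frame: the origin (TCP) lies midway between the tips of the shut fingers; the grasp point (between the pads) lies 19 mm behind it; z points along the fingers, y is the line along which they close (so a half turn about z gives the same grasp; the last joint's range is limited). The gripper opens to 92 mm and grips with 3 to 60 N. Pads are 20 mm wide; open, the fingers measure 128 mm over their backs; the gripper's body (75 mm by 189 mm) begins 69 mm behind the grasp point.
Start: joints at [1.303, 0.468, -0.012, 1.603, 0.006, 1.071, -0.056], TCP at [144.849, -633.662, 214.592] pointing down, gripper open.
Joint ranges: [-2.53, 2.53], [-0.31, 2.02], [-1.57, 1.55], [0.28, 2.44], [-1.29, 4.43], [0.15, 1.84], [-2.92, 2.92]. Speed limits (rad/s): [2.57, 2.57, 3.14, 3.14, 3.14, 3.14, 3.14].

## Interface

Orientations are given as a unit quaternion [w, x, y, z].
In Python, from rig import status, eyes, hand_in gives the robot as it stands. The module is installed in compiled form; this text tells all that it offers.
- The arm moves only by the shell command python3 -m crank 'ROWS' [OPENING] [FORCE]. ROWS is JSON, a list that holds one entry, the list of rows, each a list of 6 numbers: the shift along the tool's x, y, z each as a share of 0.75 m, from -1 to 1, then the turn, a rotation vector about the tool's x, y, z each as a share of pi/2 rad, from -1 to 1. In form: [[[dx, dy, dz, wx, wy, wz], ...]]. A call has exactly 5 rows; each row is the pose to reach, as a shift and turn from the pose commanded when the call began, along the tool's axes at that moment; what a row does not reach only later rows make up. A row lasts 1/12 s, in which the tool goes at most 41.7 mm and 7.16 degrees, less where a joint would pass 70% of its speed; a pose out of reach is approached as far as the arm can. A call with a number of a shift or a turn outside -1 to 1 is refused whole. A call with a gripper value outside its range is refused whole. OPENING is the opening in per cent of the stroke, from 0 (shut) to 100 (fully open), set as the call begins (- or left out, the last holds). The fingers move at their own pace and stop on an object; FORCE is the grip in N (left out, the last holds). Time passes only in rows, so rows that repeat a pose let the fingers close, or fill a call up. It gives the time, the measured TCP pose, the force, the opening and the grip force at its end, in the units of the state.
- status.read_state(): the state, without advancing time (a new reading comes with each control period).
- eyes.capture(name): name is "side" or "top"; returns (picture, depth): 420x560x3 uint8, red, green, blue; 420x560 float32, mm along the optical axis (not along the pixel's ray), 0 where there is no reading.
- eyes.camera_params(name): a dict with "intrinsics" (3x3 intrinsics, pixels), "R" (3x3) and "t" (3): a world point X has camera coordinates R X + t. Camera axes: x right, y down, z forward; pixel columns grow to the right and rows downward; lengths in mm; the calibration is good to about 2 mm. A picture is of the moment at which its call begins. camera_params takes no time and is no camera call.
- hand_in(): hands the job in; it is judged then, once.
Trained networks look in the newest picture that a camera, given by its name, has taken for a name from the list of things; names that differ only in an ending like _2 or _b are one class to them, and where a whole thing is asked for, a point or a joint stands for the part that bears it (a point fixed in the world has none). Each returns a list of dicts, best first, with "p" (0 to 1); they miss things now and then, are a little off and sometimes report something else, mostly with a low value. They report only what shows in the picture. A call takes as long as a camera call. They do not tell look-alikes from the thing itself.
- eyes.look_for(label, camera): "location" ([x, y, z] in mm, in the coordinates of the camera as it stood for that picture, good to about 4 mm: the middle of the surface that is visible of it).
- eyes.place_of(label, camera): "location" ([x, y, z] in mm, in the coordinates of the camera as it stood for that picture, good to about 4 mm: a listed point, or the origin of a listed thing).
The state is a dict: "clock": time; "joint_pos": joint angles; "qvel": joint speeds; "effort": joint torques, N m; "eef_pos": TCP position; "tcp_rot": TCP orientation; "force": force on the tool from outside, world axes, zero at the start; "wrist_torque": the same for the moment, N m; "width": finger opening in mm; "grip_force": force on a finger pad.
Only numpy, scipy, OpenCV 4.12 (cv2) and the standard library are available. Lean on these libraries where they do the work, as an engineer would, in place of code of your own. Each camera call takes 0.05 s, during which the arm holds its last target. There are 200 camera calls.

## Task

Bed the terracotta relief block flat in the pocket of the foam on the tilting tray and let go of it. Then stand the small red jack flat on the bench with its saddle centred under the tray's yellow lift lug, right below the red mark, and pump its handle until the tray's front edge is at least 10 mm clear of its rest posts, so that a colleague can slip packing in. The jack's valve weeps and the load settles back when the handle is let up, so finish holding the handle pressed down at the bottom of its stroke, the jack alone carrying that edge and the other things on the bench left where they are.

Things in the scene. Friction and masses are not known exactly. Their poses are not given: they have to be found in the camera images.
- stand: Fixed aluminium stand of the tilting tray. Origin on the bench at its middle; x along the hinge, its -y side is the front, where the lift lug is. Rails along y (250 mm long, 22 wide, 8 high) at x = +-85 mm; rest posts 20 mm square, 110 mm high, at x = +-85, y = -100; hinge posts, 130 mm high, at x = +-85, y = 122. Between the rails the bench is free.
- tray (a joint): Hinge of the plywood tray (1.8 kg with foam), rad: 0 level on the rest posts, positive as the front edge rises (to 0.3). Axis along stand x at y = 110, z = 118 mm. Tray 220 (x) by 240 (y, from -120 to 120) by 12 mm, underside 112 mm over the bench. The rest posts are 210 mm from the axis, the lift pad 250 mm: 10 mm clear of the posts is 0.048 rad.
- pocket (a point): Middle of the pocket's floor in the white foam on the tray, 136 mm above the bench when level; y along the tray's y (away from the lug), z up. Foam 150 (x) by 180 (y) mm, its top 10 mm above the pocket floor. Pocket 66 (x) by 96 (y) by 10 mm deep, grey floor, its +x +y corner cut at 45 degrees like the block's: 3 mm of play all round.
- tile: Terracotta relief block with a rosette, 60 (x) by 90 (y) by 26 mm (ornament up to 4 mm higher), 0.28 kg, its +x +y corner clipped (18 mm off each side). Origin at the middle of the underside. Lies face up on the 30 mm high white foam slab at the left, beside the marble fragment. Seated: origin at point pocket, axes along the pocket's, 16 mm standing out of the foam.
- lift_pad (a point): Middle of the underside of the round rubber lift pad (28 mm across) under the tray's yellow steel lug, 100 mm above the bench with the tray level. The lug is 56 mm wide and sticks out 45 mm beyond the tray's front edge (stand y = -120 to -165 mm); a red disc on its top, 13 mm above this point, marks the spot.
- jack: Small red hydraulic jack, loose, 0.95 kg. Origin on its underside; x points to the saddle, z up. Base plate x from -120 to 110, 84 wide, 10 mm thick; barrel 48 mm across at x = 65, 78 mm high; pump block x from -40 to 30 mm, 50 mm wide (y), 72 mm high, flat sides: take it by these (the handle passes over its rear, there under 100 mm high, and may pass between the fingers). Slides with about 6 N.
- jack_grip (a point): Middle of the jack's pump block, 48 mm above the jack's underside, at jack x = -5 mm: the place to take the jack, across its y.
- saddle (a point): Middle of the top of the jack's round dark steel saddle (44 mm across), at jack x = 65 mm; 90 mm above the jack's underside with the ram down, so 10 mm below the lift pad.
- ram (a joint): Height of the ram above its lowest position, m (0 to 0.050), 0 at the start. A full down stroke of the handle lifts it 8 to 11 mm, a short one less (in steps of about 3 mm); it stays up on the up stroke. Under the tray's load it settles back slowly by 1 to 3 mm whenever the handle is not held down.
- handle (a joint): Pump handle angle, rad: 0 raised (27 degrees up), 0.42 fully down (3 degrees above level). Hinge along the jack's y at jack x = -30 mm, z = 82 mm. A spring brings it back up when let go. At the grip it takes 3 N to hold down unloaded and up to 15 N to pump under the tray.
- handle_grip (a point): Middle of the black rubber grip (22 mm thick, 85 mm long) on the handle, 120 mm from its hinge pin: 107 mm behind the pin (towards jack -x) and 54 mm above it when raised (136 mm above the bench), 120 mm behind and 6 mm above it (88 mm above the bench) when fully down. Can be pinched from above across the jack's y.
- fragment: White marble fragment, 52 by 78 by 20 mm, on the foam slab. Leave it.
- step_block: Stepped wooden packing block, 36 by 90 by 45 mm, beyond the jack. Leave it.
- spatula: Spatula lying on the bench, 170 mm long, beyond the foam slab. Leave it.
Things that resemble listed ones, but are neither listed nor needed, are in the scene too. What is shaped like the tile but black or turquoise is not meant.

How it is judged (in metres and radians):
On the way, in this order (a step that is already met when the one before it is completed fails the run):
1. the relief block lies flat and square in the pocket of the level tray, let go (x of tile in the frame of pocket between -0.006 and 0.006 m and y of tile in the frame of pocket between -0.006 and 0.006 m and z of tile in the frame of pocket between -0.003 and 0.003 m and angle between the z axis of tile and the z axis of pocket, either way round below 0.05 rad and angle between the y axis of tile and the y axis of pocket, either way round below 0.12 rad and value of joint tray below 0.02 rad and contact force between each of the arm, the fingers and tile below 0.1 N), for 0.3 s.
2. the jack stands flat on the bench with its saddle centred (within 10 mm) under the lift pad, not yet touching it (horizontal distance between saddle and lift_pad below 0.01 m and angle between jack's own z axis and vertical below 0.04 rad and height (world z) of jack below 0.003 m and value of joint tray below 0.01 rad and contact force between jack and stand below 0.5 N), for 0.2 s.
3. the jack has been pumped until the tray's front edge is 10 mm clear of its rest posts (value of joint tray above 0.046 rad and value of joint ram above 0.018 m and contact force between jack and stand above 3 N and contact force between each of the arm, the fingers and stand below 0.5 N), for 0.1 s.
At the end, for the whole second after the job is handed in: Handle held down by the fingers (joint over 0.32 of 0.42 rad); tray joint over 0.046 rad, its edge on the jack alone (over 3 N), robot off tray and stand; jack flat on the bench, saddle within 12 mm of below the lift pad; block flat in its pocket (within 6 mm, 3 mm in height, 0.12 rad) (x of tile in the frame of pocket between -0.006 and 0.006 m and y of tile in the frame of pocket between -0.006 and 0.006 m and z of tile in the frame of pocket between -0.003 and 0.003 m and angle between the z axis of tile and the z axis of pocket, either way round below 0.05 rad and angle between the y axis of tile and the y axis of pocket, either way round below 0.12 rad and value of joint tray above 0.046 rad and horizontal distance between saddle and lift_pad below 0.012 m and contact force between jack and stand above 3 N and angle between jack's own z axis and vertical below 0.04 rad and height (world z) of jack below 0.003 m and value of joint handle above 0.32 rad and contact force between the fingers and jack above 1 N and contact force between each of the arm, the fingers and stand below 0.5 N and contact force between the fingers and tile below 0.1 N); the arm keeps its last pose, push and grip.
It fails at once if the marble fragment is disturbed (moved over 30 mm) (distance of fragment from where it was at the start of the episode above 0.03 m).
It fails at once if the stepped wooden block is disturbed (moved over 30 mm) (distance of step_block from where it was at the start of the episode above 0.03 m).
It fails at once if the spatula is disturbed (moved over 30 mm) (distance of spatula from where it was at the start of the episode above 0.03 m).
It also fails if it takes over 72 s, if anything falls off the work surface, if the arm or the gripper's body presses on something with over 40 N, if the wrist force passes 120 N, or if a joint passes its speed limit or range.

## Working session

There is one attempt and no reset: what is moved stays moved. The work goes in short steps, Python scripts to look and compute and a shell command to move; the robot and the scene stay as the last step left them, time stands still between calls to the robot, and variables do not carry over. Pictures are saved under pics/ and viewed, at most 10 in all, crops included, and the job is handed in when it is done.

```bash
mkdir -p pics
cat > h.py <<'E'
import numpy as np, cv2
from rig import status, eyes
from scipy.spatial.transform import Rotation as Ro
def cam(n):
    p=eyes.camera_params(n); return np.array(p["intrinsics"]),np.array(p["R"]),np.array(p["t"])
def w(n,c):
    K,R,t=cam(n); return R.T@(np.array(c)-t)
def cloud(n,d):
    K,R,t=cam(n); v,u=np.mgrid[:d.shape[0],:d.shape[1]]
    P=np.stack([(u-K[0,2])*d/K[0,0],(v-K[1,2])*d/K[1,1],d],-1)
    return (P-t)@R
def proj(n,X):
    K,R,t=cam(n); c=K@(R@np.array(X)+t); return c[:2]/c[2]
def snap(n,f):
    im,d=eyes.capture(n); cv2.imwrite(f"pics/{f}.png",im[:,:,::-1]); np.save(f"pics/{f}.npy",d); return im,d
def st():
    s=status.read_state(); q=s["tcp_rot"]
    return s,np.array(s["eef_pos"]),Ro.from_quat([q[1],q[2],q[3],q[0]])
def go(target,yaw=None):
    """print shares for a tool-frame shift to target (mm), and turn so tool points down w/ tool y axis at world yaw (deg)"""
    s,p,R=st(); d=R.inv().apply(np.array(target)-p)/750; o=[0,0,0]
    if yaw is not None:
        best=None
        for k in (0,180):
            a=np.radians(yaw+k); y=np.array([np.cos(a),np.sin(a),0]); z=np.array([0,0,-1.]); x=np.cross(y,z)
            r=(R.inv()*Ro.from_matrix(np.c_[x,y,z])).as_rotvec()
            if best is None or np.linalg.norm(r)<np.linalg.norm(best): best=r
        o=best/(np.pi/2)
    print("t",s["clock"],"pos",p.round(1),"shift",d.round(4),"turn",o.round(4) if yaw is not None else "", "q7",round(s["joint_pos"][6],2),"F",np.round(s["force"],1),"w",s["width"])
E
python3 - <<'E'
from h import *
for n in("side","top"):
    im,d=snap(n,n+"0")
    K,R,t=cam(n); print(n,"pos",(-R.T@t).round(),"fwd",R[2].round(2))
    for l in["tile","pocket","lift_pad","jack","jack_grip","saddle","handle_grip","stand","fragment","step_block","spatula"]:
        r=eyes.place_of(l,n)
        print(l,[(round(x["p"],2),w(n,x["location"]).round().tolist()) for x in r[:3]])
s,p,R=st();print(p,R.as_matrix().round(3),s["clock"])
E
```

```text
side pos [  893. -1390.  1288.] fwd [-0.21  0.74 -0.63]
tile [(0.68, [330.0, 178.0, -1.0]), (0.66, [270.0, 312.0, 3.0]), (0.59, [420.0, 343.0, 31.0])]
pocket [(0.96, [513.0, 39.0, 134.0])]
lift_pad [(0.76, [523.0, -98.0, 100.0]), (0.3, [499.0, -250.0, 90.0])]
jack [(0.81, [473.0, -309.0, 2.0])]
jack_grip [(0.8, [472.0, -310.0, 49.0])]
saddle [(0.69, [500.0, -251.0, 90.0])]
handle_grip [(0.75, [432.0, -434.0, 136.0])]
stand [(0.91, [519.0, 47.0, -1.0])]
fragment [(0.74, [544.0, 349.0, 31.0])]
step_block [(0.57, [728.0, -191.0, 0.0])]
spatula [(0.54, [711.0, 333.0, 1.0])]
top pos [ 412.   11. 1317.] fwd [ 0.09 -0.01 -1.  ]
tile [(0.97, [246.0, 472.0, 4.0]), (0.9, [436.0, 506.0, 0.0]), (0.71, [416.0, 337.0, 30.0])]
pocket [(0.88, [520.0, 43.0, 132.0])]
lift_pad [(0.6, [526.0, -101.0, 97.0])]
jack [(0.72, [478.0, -310.0, 4.0])]
jack_grip [(0.65, [474.0, -316.0, 55.0])]
saddle [(0.72, [500.0, -247.0, 91.0])]
handle_grip [(0.88, [434.0, -435.0, 136.0])]
stand [(0.95, [518.0, 40.0, -2.0])]
fragment [(0.8, [545.0, 345.0, 31.0])]
step_block [(0.54, [734.0, -190.0, -4.0])]
spatula []
[ 144.85170276 -633.6537012   214.59387038] [[ 0.975  0.223  0.   ]
 [ 0.223 -0.975 -0.   ]
 [ 0.     0.    -1.   ]] 1.2
```

View pics/top0.png

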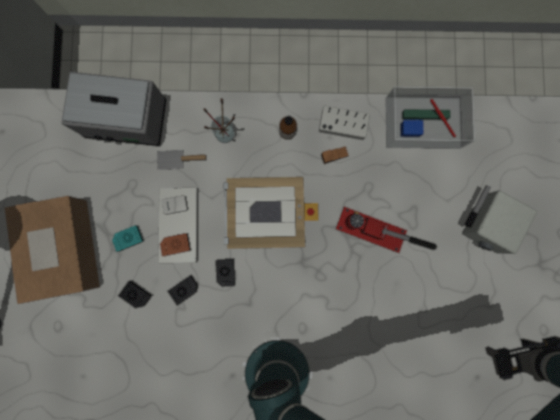

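View pics/side0.png

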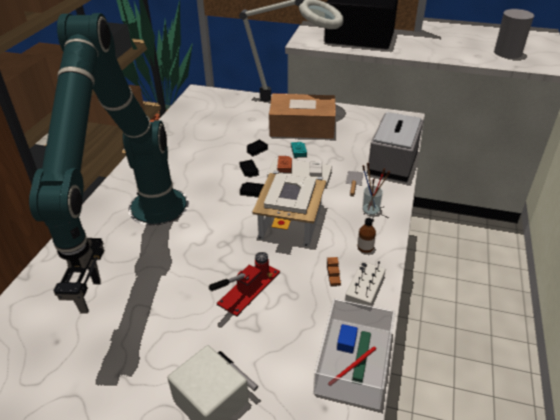

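The top view shows the terracotta tile on the slab at (174,244), the dark pocket at (265,211), the lug with its red mark at (311,212), and the jack from (338,225) to (437,246). Next I'll measure the angles.

Run:
```python
from h import *
im=cv2.imread("pics/top0.png"); d=np.load("pics/top0.npy"); P=cloud("top",d)
hsv=cv2.cvtColor(im,cv2.COLOR_BGR2HSV).astype(int); H,S,V=hsv[...,0],hsv[...,1],hsv[...,2]
v,u=np.mgrid[:420,:560]
def box(a,b,c,e): return (u>a)&(u<b)&(v>c)&(v<e)
red=((H<12)|(H>172))&(S>90)
def rep(name,m):
    m=m.astype(np.uint8); n,l,s,_=cv2.connectedComponentsWithStats(m); k=1+np.argmax(s[1:,4]); m=l==k
    Q=P[m]; z=np.median(Q[:,2]); r=cv2.minAreaRect(Q[:,:2].astype(np.float32))
    print(name,m.sum(),"z",z.round(1),"mean",Q[:,:2].mean(0).round(1),"rect",np.round(r[0],1),np.round(r[1],1),round(r[2],1)); return m
m=rep("tile",box(155,195,228,262)&red&(P[...,2]>40))
rep("pocket",box(235,295,190,232)&(V<110)&(P[...,2]>115))
rep("foam",box(225,305,176,248)&(S<40)&(V>120)&(P[...,2]>137))
rep("tray",box(220,309,170,252)&(P[...,2]>112))
rep("lug",box(303,322,200,224)&(S>110)&(P[...,2]>90))
rep("disc",box(303,322,200,224)&red&(P[...,2]>90))
rep("jackbase",box(330,420,200,256)&red)
rep("jackplate",box(330,420,200,256)&red&(P[...,2]<25))
rep("saddle",box(340,375,205,235)&(P[...,2]>84))
rep("slab",box(150,205,180,270)&(P[...,2]>20))
rep("handle",box(400,445,230,255)&(P[...,2]>85))
a=cv2.resize(im[165:270,145:325],None,fx=4.2,fy=4.2,interpolation=cv2.INTER_CUBIC);cv2.imwrite("pics/crop.png",a)
```

```text
tile 449 z 56.7 mean [416.  331.7] rect [427.8 196.1] [ 61.1 367.4] 4.6
pocket 669 z 136.8 mean [517.9  39.7] rect [481.7  39.5] [140.2  94.9] 1.2
foam 2201 z 146.4 mean [518.2  41.4] rect [502.7  40.1] [182.4 178.6] 1.4
tray 5578 z 135.0 mean [516.2  40.5] rect [518.6  38.2] [220.  260.7] 1.7
lug 224 z 112.8 mean [523.  -99.8] rect [522.9 -99.6] [48.4 42.3] 0.2
disc 37 z 113.4 mean [523.1 -98.4] rect [522.7 -98.1] [19.1 15.8] 90.0
jackbase 1319 z 12.7 mean [ 471.3 -307.1] rect [ 478.6 -210.9] [439.6 143. ] 88.7
jackplate 683 z 10.6 mean [ 462.6 -300.9] rect [ 474.  -313.8] [226.9  80.7] 69.3
saddle 152 z 90.7 mean [ 498.1 -246.8] rect [ 450.1 -133.4] [ 41.7 294.7] 22.8
slab 2862 z 31.7 mean [479.1 330.6] rect [482.8 205. ] [246.9 386.9] 0.8
handle 237 z 141.8 mean [ 431.7 -429.6] rect [ 433.7 -426.7] [99.1 21.4] 69.3
```

View pics/crop.png

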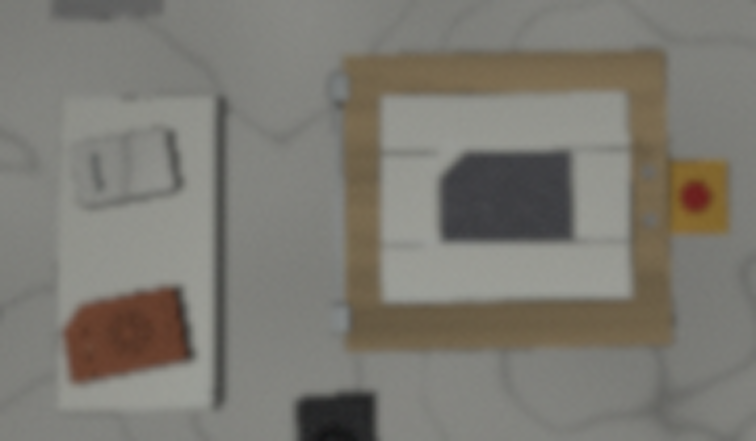

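The crop shows the tile with its clipped corner at upper left (+x +y), the same way round as the pocket. It is turned about 10°, so I'll refit without the depth outliers.

Run:
```python
from h import *
im=cv2.imread("pics/top0.png"); d=np.load("pics/top0.npy"); P=cloud("top",d)
hsv=cv2.cvtColor(im,cv2.COLOR_BGR2HSV).astype(int); H,S,V=hsv[...,0],hsv[...,1],hsv[...,2]
v,u=np.mgrid[:420,:560]
def box(a,b,c,e): return (u>a)&(u<b)&(v>c)&(v<e)
red=((H<14)|(H>172))&(S>90)
def rep(name,m,zh):
    # mask pixels intersected with plane z=zh
    K,R,t=cam("top"); C=-R.T@t
    px=np.c_[u[m],v[m],np.ones(m.sum())]; D=(np.linalg.inv(K)@px.T).T@R; Q=(C+D*((zh-C[2])/D[:,2])[:,None])[:,:2]
    r=cv2.minAreaRect(Q.astype(np.float32)); c=np.cov(Q.T); e,U=np.linalg.eigh(c); ax=U[:,1]; ax=ax*np.sign(ax[1])
    print(name,m.sum(),"mean",Q.mean(0).round(1),"rect",np.round(r[0],1),np.round(r[1],1),round(r[2],1),"pca",np.degrees(np.arctan2(-ax[0],ax[1])).round(1),"z",np.percentile(P[m][:,2],[5,50,95]).round(1))
t=box(155,195,228,262)&red
rep("tile",t,57); rep("tiletop",t&(P[...,2]>52)&(P[...,2]<66),57)
rep("pocket",box(240,290,195,230)&(V<110),136)
rep("foam",box(225,305,176,248)&(P[...,2]>141)&(P[...,2]<152)|box(240,290,195,230)&(V<110),146)
rep("tray",box(220,305,170,252)&(P[...,2]>118)&(P[...,2]<152),124)
rep("lug",box(300,325,196,228)&(S>110)&(H>15)&(H<32)|(box(303,320,203,220)&red),113)
rep("disc",box(303,320,203,220)&red,113)
rep("saddle",box(340,375,205,235)&(P[...,2]>86)&(P[...,2]<95),90)
s,p,R=st()
```

```text
tile 449 mean [415.9 333.9] rect [416.4 334.9] [54.3 88.5] 12.8 pca 16.1 z [52.2 56.7 61.5]
tiletop 426 mean [416.1 334.9] rect [416.2 335.5] [54.3 87.4] 12.8 pca 18.3 z [53.  56.8 61.4]
pocket 669 mean [518.2  39.9] rect [519.1  40.1] [64.5 94.9] 0.8 pca 4.4 z [133.1 136.8 140.7]
foam 2872 mean [518.   40.8] rect [518.4  40. ] [149.6 178.4] 1.3 pca 3.6 z [135.1 145.5 149.5]
tray 5498 mean [517.5  42. ] rect [518.1  44.8] [219.8 247.1] 1.4 pca 4.1 z [121.4 135.1 148.8]
lug 214 mean [523.  -99.7] rect [523.1 -99.8] [47.3 40.7] 0.4 pca 88.9 z [108.5 112.8 118.4]
disc 42 mean [523.5 -98.2] rect [523.  -98.2] [19.9 20. ] 45.6 pca 85.5 z [109.9 113.4 117.9]
saddle 144 mean [ 498.4 -248.8] rect [ 498.4 -248.5] [40.2 40.9] 45.2 pca 46.5 z [87.2 90.7 93.8]
```

```bash
python3 -m crank '[[[0,0,-0.02,0,0,-0.07],[0,0,-0.04,0,0,-0.145],[0,0,-0.06,0,0,-0.22],[0,0,-0.08,0,0,-0.295],[0,0,-0.1,0,0,-0.37]]]' 100 30 | tail -3
python3 -m crank '[[[0,0,0,0,0,-0.075],[0,0,0,0,0,-0.15],[0,0,0,0,0,-0.225],[0,0,0,0,0,-0.3],[0,0,0,0,0,-0.375]]]' | tail -1
python3 -m crank '[[[0,0,0,0,0,-0.05],[0,0,0,0,0,-0.1],[0,0,0,0,0,-0.15],[0,0,0,0,0,-0.2],[0,0,0,0,0,-0.249]]]' | tail -1
python3 - <<'E'
from h import *
s,p,R=st(); go([416,336,200],12.5); q=p
for W in ([400,-400,290],[480,0,290],[416.5,336,200]):
    print((R.inv().apply(np.array(W)-q)/750).round(4)); q=np.array(W)
E
```

```text
force: [-0.6, -0.0, 0.7]
width: 91.8
grip_force: 0.0
grip_force: 0.0
grip_force: 0.0
t 2.45 pos [ 144.8 -633.7  289.6] shift [1.1834 0.6339 0.1194] turn [-0.      0.      0.0006] q7 1.41 F [-0.4  0.4 -0.8] w 92.01323666795558
[ 0.2302  0.3999 -0.0006]
[ 0.4974  0.22   -0.    ]
[0.4557 0.0147 0.12  ]
```

```bash
python3 -m crank '[[[0.023,0.04,0,0,0,0],[0.046,0.08,0,0,0,0],[0.069,0.12,0,0,0,0],[0.092,0.16,0,0,0,0],[0.115,0.2,0,0,0,0]]]' >/dev/null
python3 -m crank '[[[0.023,0.04,0,0,0,0],[0.046,0.08,0,0,0,0],[0.069,0.12,0,0,0,0],[0.092,0.16,0,0,0,0],[0.115,0.2,0,0,0,0]]]' >/dev/null
python3 -m crank '[[[0.05,0.022,0,0,0,0],[0.1,0.044,0,0,0,0],[0.15,0.066,0,0,0,0],[0.2,0.088,0,0,0,0],[0.249,0.11,0,0,0,0]]]' >/dev/null
python3 -m crank '[[[0.05,0.022,0,0,0,0],[0.1,0.044,0,0,0,0],[0.15,0.066,0,0,0,0],[0.2,0.088,0,0,0,0],[0.249,0.11,0,0,0,0]]]' >/dev/null
python3 -m crank '[[[0.045,0.0015,0.012,0,0,0],[0.09,0.003,0.024,0,0,0],[0.135,0.0045,0.036,0,0,0],[0.18,0.006,0.048,0,0,0],[0.228,0.0075,0.06,0,0,0]]]' >/dev/null
python3 -m crank '[[[0.045,0.0015,0.012,0,0,0],[0.09,0.003,0.024,0,0,0],[0.135,0.0045,0.036,0,0,0],[0.18,0.006,0.048,0,0,0],[0.228,0.0075,0.06,0,0,0]]]' >/dev/null
python3 - <<'E'
from h import *
go([416.5,336,43],12.5)
E
```

```text
t 4.95 pos [420.3 336.6 199.1] shift [ 0.0005 -0.0053  0.2081] turn [ 0.0002  0.0004 -0.0026] q7 -0.85 F [ 0.4 -0.6 -0.2] w 91.77730112782665
```

```bash
python3 -m crank '[[[0,-0.002,0.03,0,0,0],[0,-0.004,0.06,0,0,0],[0,-0.005,0.1,0,0,0],[0,-0.005,0.13,0,0,0],[0,-0.005,0.14,0,0,0]]]' >/dev/null
python3 - <<'E'
from h import *
im,d=snap("side","s1")
cv2.imwrite("pics/s1c.png",cv2.resize(im[110:210,200:360,::-1],None,fx=5,fy=5,interpolation=cv2.INTER_CUBIC))
go([416.5,336,43],12.5)
E
```

```text
t 5.4167 pos [415.4 333.4  91.8] shift [0.0032 0.0025 0.065 ] turn [-0.0029  0.0012 -0.0018] q7 -0.96 F [-0.2  0.1 -1.5] w 92.04190424535464
```

View pics/s1c.png

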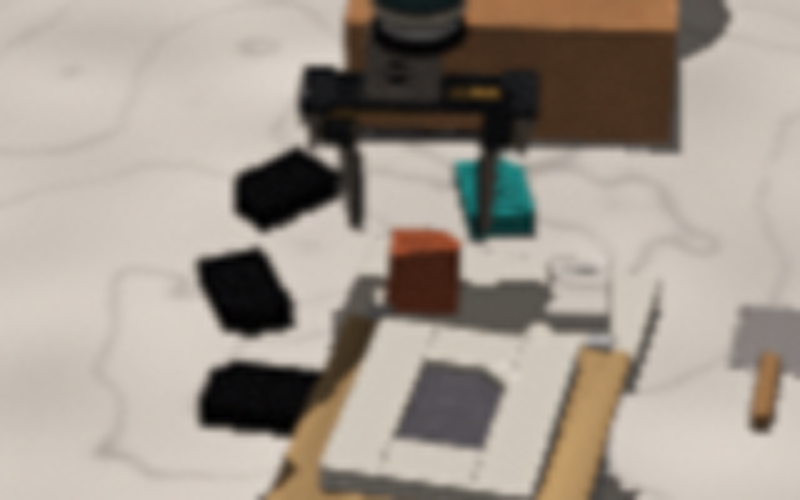

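The fingers at crop (355,225) and (485,235) straddle the tile at (425,270), so the aim is right. I'll go down and grip.

```bash
python3 -m crank '[[[0.002,0.001,0.02,0,0,0],[0.003,0.002,0.04,0,0,0],[0.003,0.002,0.055,0,0,0],[0.003,0.002,0.063,0,0,0],[0.003,0.002,0.065,0,0,0]]]' >/dev/null
python3 -m crank '[[[0,0,0,0,0,0],[0,0,0,0,0,0],[0,0,0,0,0,0],[0,0,0,0,0,0],[0,0,0,0,0,0]]]' 0 35 >/dev/null
python3 -m crank '[[[0,0,0,0,0,0],[0,0,0,0,0,0],[0,0,0,0,0,0],[0,0,0,0,0,0],[0,0,0,0,0,0]]]'
python3 -m crank '[[[0,0,-0.04,0,0,0.02],[0,0,-0.08,0,0,0.04],[0,0,-0.12,0,0,0.06],[0,0,-0.17,0,0,0.09],[0,0,-0.22,0,0,0.122]]]'
python3 - <<'E'
from h import *
go([518.8,40,200],1.5)
E
```

```text
clock: 6.67
eef_pos: [418.0, 337.5, 46.2]
tcp_rot: [0.0, 0.627, 0.779, 0.0]
force: [0.2, -1.3, 6.5]
width: 59.1
grip_force: 35.0
clock: 7.08
eef_pos: [416.7, 336.5, 211.2]
tcp_rot: [-0.001, 0.699, 0.715, -0.001]
force: [1.0, -0.2, -2.3]
width: 60.0
grip_force: 35.0
t 7.0833 pos [416.7 336.5 211.2] shift [-0.3982  0.1276  0.015 ] turn [-0.0018  0.0008 -0.0028] q7 -1.01 F [ 1.  -0.2 -2.3] w 60.00171587645024
```

```bash
python3 -m crank '[[[-0.04,0.0125,0,0,0,0],[-0.08,0.025,0,0,0,0],[-0.12,0.038,0,0,0,0],[-0.16,0.051,0,0,0,0],[-0.2,0.064,0,0,0,0]]]' >/dev/null
python3 -m crank '[[[-0.04,0.0125,0.004,0,0,0],[-0.08,0.025,0.008,0,0,0],[-0.12,0.038,0.012,0,0,0],[-0.16,0.051,0.015,0,0,0],[-0.198,0.064,0.015,0,0,0]]]' >/dev/null
python3 -m crank '[[[0,0,0,0,0,0],[0,0,0,0,0,0],[0,0,0,0,0,0],[0,0,0,0,0,0],[0,0,0,0,0,0]]]' >/dev/null
python3 - <<'E'
from h import *
go([518.8,40,200],1.5)
for n in("side","top"):
    im,d=snap(n,n+"2"); P=cloud(n,d); s,p,R=st()
    hsv=cv2.cvtColor(im[:,:,::-1].copy(),cv2.COLOR_BGR2HSV).astype(int)
    m=((hsv[...,0]<14)|(hsv[...,0]>172))&(hsv[...,1]>90)&(np.abs(P[...,0]-p[0])<60)&(np.abs(P[...,1]-p[1])<70)&(P[...,2]>165)&(P[...,2]<240)
    Q=P[m]; print(n,m.sum(),"pct x",np.percentile(Q[:,0],[1,5,50,95,99]).round(1),"y",np.percentile(Q[:,1],[1,5,20,50,95,99]).round(1),"z",np.percentile(Q[:,2],[1,5,50,95,99]).round(1))
    print([(round(x["p"],2),w(n,x["location"]).round(1).tolist()) for x in eyes.place_of("tile",n) if abs(w(n,x["location"])[1]-40)<60])
    q=proj(n,p).astype(int); print(q); c=im[max(0,q[1]-60):q[1]+60,max(0,q[0]-70):q[0]+70,::-1]; cv2.imwrite(f"pics/{n}2c.png",cv2.resize(c,None,fx=5,fy=5,interpolation=cv2.INTER_CUBIC))
    if n=="side": f=m&(P[...,2]<220); print("face plane mean",P[f].mean(0).round(1))
E
```

```text
t 8.3333 pos [520.2  42.6 199.5] shift [-0.0034 -0.002  -0.0006] turn [-0.0002 -0.0002  0.    ] q7 -0.37 F [-0.1 -0.9 -2.8] w 58.95235148218357
side 339 pct x [489.7 494.4 520.8 548.5 550.9] y [-6.  -3.7  0.5 24.8 78.8 87.7] z [182.3 188.1 208.5 215.  218.9]
[(0.9, [523.0, 45.4, 183.8])]
[290 178]
face plane mean [520.6  28.2 206. ]Traceback (most recent call last):
  File "<stdin>", line 7, in <module>
    return _quantile_unchecked(
        a, q, axis, out, overwrite_input, method, keepdims, weights)
    return _ureduce(a,
                    func=_quantile_ureduce_func,
    ...<5 lines>...
                    overwrite_input=overwrite_input,
                    method=method)
    r = func(a, **kwargs)
    result = _quantile(arr,
                       quantiles=q,
    ...<2 lines>...
                       out=out,
                       weights=wgt)
    slices_having_nans = np.isnan(arr[-1, ...])
                                  ~~~^^^^^^^^^
IndexError: index -1 is out of bounds for axis 0 with size 0
```

View pics/side2c.png

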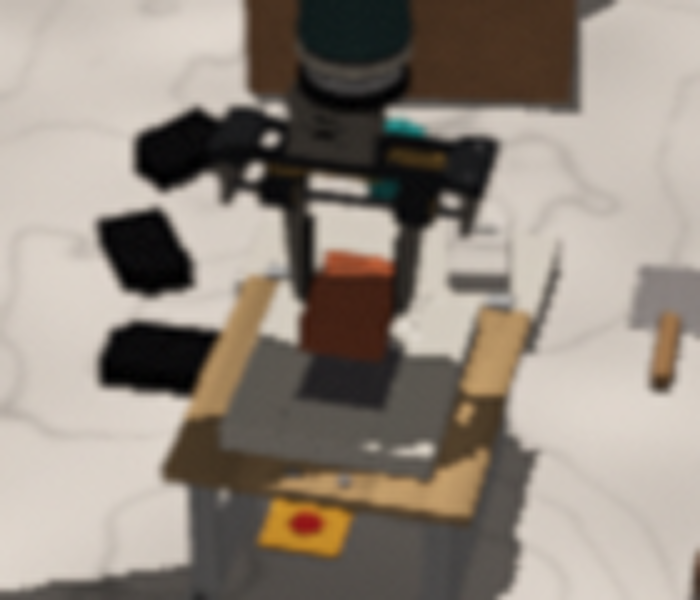

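The side view shows the tile gripped square over the pocket, with its front face at crop (345,315) and the pocket at (348,375). I'll measure the tile's y offset against the disc with the same camera.

Run:
```python
from h import *
n="side"; K,R,t=cam(n); C=-R.T@t
v,u=np.mgrid[:420,:560]
def pl(m,zh):
    px=np.c_[u[m],v[m],np.ones(m.sum())]; D=(np.linalg.inv(K)@px.T).T@R; return (C+D*((zh-C[2])/D[:,2])[:,None])[:,:2]
im0=cv2.imread("pics/side0.png");d0=np.load("pics/side0.npy");P0=cloud(n,d0)
h=cv2.cvtColor(im0,cv2.COLOR_BGR2HSV).astype(int)
q=proj(n,[523,-98,113]); m=((h[...,0]<12)|(h[...,0]>172))&(h[...,1]>110)&(np.hypot(u-q[0],v-q[1])<9)
print("disc side",m.sum(),pl(m,113).mean(0).round(1),"depthpts",np.median(P0[m],0).round(1))
q=proj(n,[518,40,140]); m=(h[...,2]<130)&(np.abs(u-q[0])<28)&(np.abs(v-q[1])<22)
Q=pl(m,146);print("pocket rim@146",m.sum(),cv2.minAreaRect(Q.astype(np.float32)),"@136",cv2.minAreaRect(pl(m,136).astype(np.float32)))
im=cv2.imread("pics/side2.png");d=np.load("pics/side2.npy");P=cloud(n,d)
h=cv2.cvtColor(im,cv2.COLOR_BGR2HSV).astype(int)
m=((h[...,0]<14)|(h[...,0]>172))&(h[...,1]>90)&(np.abs(P[...,0]-520)<60)&(np.abs(P[...,1]-40)<70)&(P[...,2]>160)
f=m&(h[...,2]<np.percentile(h[...,2][m],50)); print("V",np.percentile(h[...,2][m],[5,50,95]),"front face",np.median(P[f],0).round(1), np.percentile(P[f][:,0],[3,97]).round(1))
# image rows of tile bottom & top-front edge at central column
c=int(proj(n,[520,0,195])[0])
for k in range(c-6,c+7,3):
    r=np.where(m[:,k])[0]; br=np.where(f[:,k])[0]
    print(k,r.min(),r.max(),br.min(), "y at bottom if z=184:",pl((u==k)&(v==r.max()),184).round(1))
print("proj bottom front edge y=-5..2",[proj(n,[520,y,183.5]).round(1).tolist() for y in(-5,-2,1)],"top z209",[proj(n,[520,y,209.5]).round(1).tolist() for y in(-5,-2,1)])
```

```text
disc side 23 [524.  -97.4] depthpts [524.8 -98.9 113.4]
pocket rim@146 591 ((516.6598510742188, 40.39617919921875), (199.66261291503906, 252.75157165527344), 12.460822105407715) @136 ((513.3609008789062, 52.922943115234375), (201.4111785888672, 254.965087890625), 12.460831642150879)
V [ 47.   66.  161.6] front face [526.9  26.3 209.2] [488.7 554.7]
281 175 187 175 y at bottom if z=184: [[497.    4.8]]
284 172 188 174 y at bottom if z=184: [[508.6   2. ]]
287 168 189 174 y at bottom if z=184: [[520.1  -0.8]]
290 169 189 174 y at bottom if z=184: [[530.2   1.9]]
293 169 189 174 y at bottom if z=184: [[540.3   4.5]]
proj bottom front edge y=-5..2 [[286.6, 189.8], [286.9, 189.3], [287.1, 188.8]] top z209 [[286.6, 183.8], [286.9, 183.3], [287.1, 182.8]]
```

```bash
python3 -m crank '[[[-0.002,-0.001,0.012,0,0,0],[-0.002,-0.001,0.024,0,0,0],[-0.002,-0.001,0.036,0,0,0],[-0.002,-0.001,0.044,0,0,0],[-0.002,-0.001,0.05,0,0,0]]]' - 30 
python3 -m crank '[[[0,0,0.002,0,0,0],[0,0,0.004,0,0,0],[0,0,0.006,0,0,0],[0,0,0.006,0,0,0],[0,0,0.006,0,0,0]]]'
```

```text
clock: 8.9
eef_pos: [519.4, 39.6, 160.6]
tcp_rot: [-0.001, 0.699, 0.715, -0.001]
force: [-0.0, -0.4, -1.7]
width: 59.9
grip_force: 30.0
clock: 9.32
eef_pos: [520.2, 39.6, 157.7]
tcp_rot: [0.0, 0.699, 0.715, 0.0]
force: [0.3, 0.6, -2.4]
width: 59.7
grip_force: 30.0
```

```bash
python3 -m crank '[[[0,0,0.001,0,0,0],[0,0,0.002,0,0,0],[0,0,0.003,0,0,0],[0,0,0.0035,0,0,0],[0,0,0.004,0,0,0]]]'
python3 -m crank '[[[0,0,0.001,0,0,0],[0,0,0.002,0,0,0],[0,0,0.003,0,0,0],[0,0,0.003,0,0,0],[0,0,0.003,0,0,0]]]'
```

```text
clock: 9.73
eef_pos: [520.0, 39.6, 154.5]
tcp_rot: [0.0, 0.699, 0.715, -0.0]
force: [0.0, -0.1, -2.4]
width: 59.6
grip_force: 30.0
clock: 10.15
eef_pos: [520.1, 39.7, 152.3]
tcp_rot: [-0.0, 0.699, 0.715, 0.0]
force: [0.7, -0.3, -2.8]
width: 59.2
grip_force: 30.0
```

```bash
python3 -m crank '[[[0,0,0.001,0,0,0],[0,0,0.002,0,0,0],[0,0,0.002,0,0,0],[0,0,0.002,0,0,0],[0,0,0.002,0,0,0]]]'
python3 -m crank '[[[0,0,0,0,0,0],[0,0,0,0,0,0],[0,0,0,0,0,0],[0,0,0,0,0,0],[0,0,0,0,0,0]]]' 85 | head -3
python3 -m crank '[[[0,0,-0.04,0,0,0],[0,0,-0.09,0,0,0],[0,0,-0.14,0,0,0],[0,0,-0.19,0,0,0],[0,0,-0.22,0,0,0]]]' 100
python3 - <<'E'
from h import *
print(0)
im,d=snap("side","side3"); P=cloud("side",d)
hsv=cv2.cvtColor(im[:,:,::-1].copy(),cv2.COLOR_BGR2HSV).astype(int)
m=((hsv[...,0]<14)|(hsv[...,0]>172))&(hsv[...,1]>90)&(np.abs(P[...,0]-520)<50)&(np.abs(P[...,1]-40)<60)&(P[...,2]>140)
print(m.sum(),np.percentile(P[m],[3,50,97],axis=0).round(1))
print([(round(x["p"],2),w("side",x["location"]).round(1).tolist()) for x in eyes.place_of("tile","side")[:3]])
c=im[130:250,225:365,::-1]; cv2.imwrite("pics/side3c.png",cv2.resize(c,None,fx=5,fy=5,interpolation=cv2.INTER_CUBIC))
s,p,R=st(); go([473,-310,200],-20)
E
```

```text
clock: 10.57
eef_pos: [520.1, 39.6, 152.2]
tcp_rot: [0.001, 0.699, 0.715, -0.0]
force: [-4.7, -0.7, 10.4]
width: 59.7
grip_force: 30.0
clock: 10.98
eef_pos: [520.1, 39.7, 150.7]
tcp_rot: [-0.0, 0.699, 0.715, 0.0]
clock: 11.4
eef_pos: [521.1, 40.2, 319.7]
tcp_rot: [0.002, 0.699, 0.716, 0.002]
force: [1.3, 0.6, 0.1]
width: 91.8
grip_force: 0.0
0
382 [[479.7  -6.4 147. ]
 [522.2  25.8 162.1]
 [562.3  78.3 499.4]]
[(0.71, [727.3, -190.6, -2.0]), (0.67, [328.2, 180.1, -1.2]), (0.62, [521.4, 43.5, 133.9])]
t 11.5 pos [522.3  40.3 320. ] shift [-0.4653 -0.0779  0.1597] turn [ 0.0051 -0.0006  0.2372] q7 -0.27 F [ 0.2 -0.1 -0.2] w 91.83256975109849
```

View pics/side3c.png

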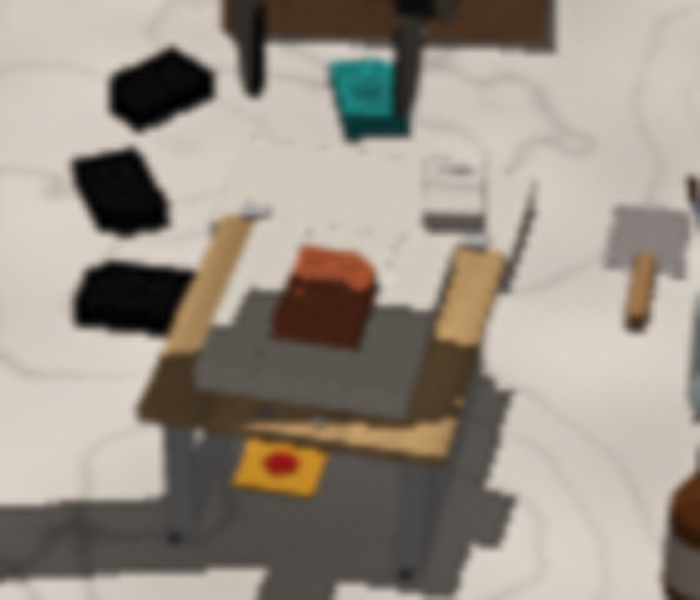

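The tile sits square in the pocket at crop (325,300), with its top at z 162 as it should be. Next is the jack.

```bash
python3 -m crank '[[[-0.047,-0.008,0,0,0,0],[-0.095,-0.016,0,0,0,0],[-0.143,-0.024,0,0,0,0],[-0.19,-0.032,0,0,0,0],[-0.238,-0.04,0,0,0,0]]]' >/dev/null
python3 -m crank '[[[-0.047,-0.008,0.02,0,0,0.05],[-0.095,-0.016,0.04,0,0,0.1],[-0.143,-0.024,0.06,0,0,0.15],[-0.19,-0.032,0.08,0,0,0.2],[-0.238,-0.04,0.1,0,0,0.243]]]' >/dev/null
python3 -m crank '[[[0,0,0.02,0,0,0],[0,0,0.04,0,0,0],[0,0,0.06,0,0,0],[0,0,0.08,0,0,0],[0,0,0.087,0,0,0]]]' >/dev/null
python3 - <<'E'
from h import *
im,d=snap("side","side4"); P=cloud("side",d)
go([472.2,-318.7,35],-20.5)
c=im[210:330,180:320,::-1]; cv2.imwrite("pics/side4c.png",cv2.resize(c,None,fx=5,fy=5,interpolation=cv2.INTER_CUBIC))
im,d=snap("top","top4"); P=cloud("top",d)
v,u=np.mgrid[:420,:560]; K,R,t=cam("top"); C=-R.T@t
def rep(name,m,zh):
    px=np.c_[u[m],v[m],np.ones(m.sum())]; D=(np.linalg.inv(K)@px.T).T@R; Q=(C+D*((zh-C[2])/D[:,2])[:,None])[:,:2]
    print(name,m.sum(),Q.mean(0).round(1),cv2.minAreaRect(Q.astype(np.float32)))
h=cv2.cvtColor(im[:,:,::-1].copy(),cv2.COLOR_BGR2HSV).astype(int); red=((h[...,0]<14)|(h[...,0]>172))&(h[...,1]>90)
rep("tile",(u>240)&(u<290)&(v>190)&(v<235)&red,163)
rep("saddle",(np.hypot(P[...,0]-498,P[...,1]+248)<35)&(P[...,2]>85)&(P[...,2]<95),90)
E
```

```text
t 12.8 pos [ 466.7 -317.6  172.2] shift [0.0009 0.0084 0.1829] turn [-0.0035 -0.001  -0.0001] q7 -0.01 F [ 0.2  0.8 -1. ] w 92.09688895804285
tile 536 [517.5  39.9] ((518.142333984375, 40.96881103515625), (54.05807876586914, 83.75489807128906), 0.7606531381607056)
saddle 142 [ 498.4 -248.6] ((498.4083251953125, -248.489013671875), (40.227474212646484, 40.94975662231445), 45.2022705078125)
```

View pics/side4c.png

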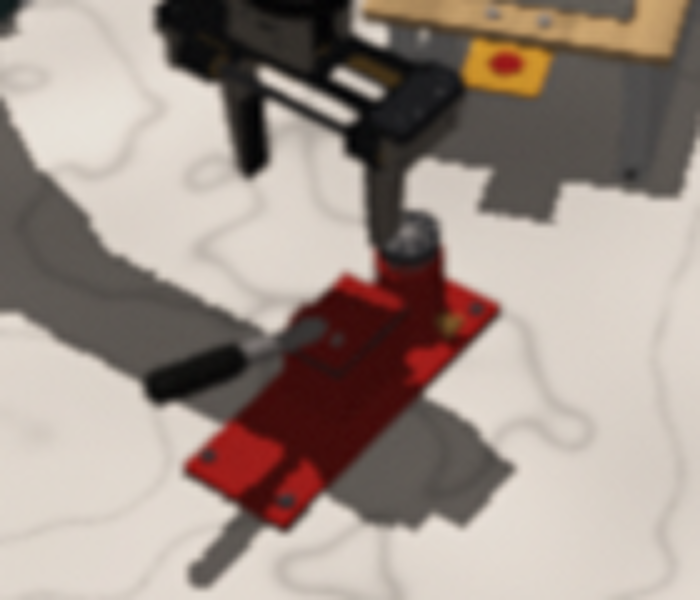

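The gripper hangs over the pump block at crop (330,340), with the handle lying between the finger planes. The tile also measures well within its pocket, so I'll descend and grip the jack.

```bash
python3 -m crank '[[[0,0.008,0.02,0,0,0],[0,0.008,0.05,0,0,0],[0,0.008,0.08,0,0,0],[0,0.008,0.1,0,0,0],[0,0.008,0.11,0,0,0]]]' |head -5
python3 -m crank '[[[0,0,0.02,0,0,0],[0,0,0.04,0,0,0],[0,0,0.06,0,0,0],[0,0,0.07,0,0,0],[0,0,0.073,0,0,0]]]' |head -5
python3 -m crank '[[[0,0,0,0,0,0],[0,0,0,0,0,0],[0,0,0,0,0,0],[0,0,0,0,0,0],[0,0,0,0,0,0]]]' 0 40 >/dev/null
python3 -m crank '[[[0,0,0,0,0,0],[0,0,0,0,0,0],[0,0,0,0,0,0],[0,0,0,0,0,0],[0,0,0,0,0,0]]]'
python3 - <<'E'
from h import *
s,p,R=st();print(p,R.as_matrix().round(3))
a=np.radians(-20.5);go([525.4,-173.2,p[2]],1.7)
E
```

```text
clock: 13.27
eef_pos: [473.5, -320.4, 91.7]
tcp_rot: [-0.001, 0.822, 0.57, -0.0]
force: [-0.7, -0.2, -1.1]
width: 91.8
clock: 13.68
eef_pos: [473.9, -320.6, 37.8]
tcp_rot: [-0.0, 0.822, 0.57, -0.0]
force: [-0.0, 0.5, 0.1]
width: 92.3
clock: 14.52
eef_pos: [473.4, -320.7, 38.6]
tcp_rot: [-0.0, 0.822, 0.57, -0.001]
force: [-3.8, 1.8, 6.9]
width: 50.0
grip_force: 40.0
[ 473.43182549 -320.66968732   38.57762897] [[ 0.35   0.937 -0.001]
 [ 0.937 -0.35   0.   ]
 [-0.    -0.001 -1.   ]]
t 14.5167 pos [ 473.4 -320.7   38.6] shift [ 2.084e-01 -4.000e-03 -1.000e-04] turn [-9.000e-04  1.000e-04 -2.468e-01] q7 -0.11 F [-3.8  1.8  6.9] w 50.04570293133199
```

```bash
python3 -m crank '[[[0.012,0,0,0,0,-0.03],[0.03,0,0,0,0,-0.07],[0.05,0,0,0,0,-0.12],[0.07,0,0,0,0,-0.17],[0.085,0,0,0,0,-0.247]]]'|head -5
python3 -m crank '[[[0,0,0,0,0,0],[0,0,0,0,0,0],[0,0,0,0,0,0],[0,0,0,0,0,0],[0,0,0,0,0,0]]]'
python3 - <<'E'
from h import *
go([525.4,-173.2,38.6],1.7)
im,d=snap("top","top5"); P=cloud("top",d)
v,u=np.mgrid[:420,:560]; K,R,t=cam("top"); C=-R.T@t
def rep(name,m,zh):
    px=np.c_[u[m],v[m],np.ones(m.sum())]; D=(np.linalg.inv(K)@px.T).T@R; Q=(C+D*((zh-C[2])/D[:,2])[:,None])[:,:2]
    print(name,m.sum(),Q.mean(0).round(1),cv2.minAreaRect(Q.astype(np.float32)))
s,p,_=st(); e=p[:2]+[-2,76]; print("expected saddle",e)
rep("saddle",(np.hypot(P[...,0]-e[0],P[...,1]-e[1])<35)&(P[...,2]>85)&(P[...,2]<95),90)
for n in("top",):print([(round(x["p"],2),w(n,x["location"]).round(1).tolist()) for x in eyes.place_of("saddle",n)[:2]])
E
```

```text
clock: 14.93
eef_pos: [497.4, -261.7, 38.7]
tcp_rot: [0.001, 0.695, 0.719, -0.0]
force: [0.1, -2.5, 0.7]
width: 49.4
clock: 15.35
eef_pos: [497.7, -260.0, 38.7]
tcp_rot: [0.0, 0.697, 0.717, 0.001]
force: [2.4, 5.3, 2.2]
width: 49.9
grip_force: 40.0
t 15.35 pos [ 497.7 -260.    38.7] shift [0.1147 0.0401 0.0004] turn [ 0.0016 -0.0008 -0.0011] q7 0.1 F [2.4 5.3 2.2] w 49.93918909475765
expected saddle [ 495.69737589 -184.05516061]
saddle 142 [ 494.1 -184.3] ((494.3804931640625, -184.730224609375), (41.39392852783203, 41.50836944580078), 0.7463697791099548)
[(0.51, [496.5, -182.6, 91.1])]
```

```bash
python3 -m crank '[[[0.01,0.004,0,0,0,0],[0.025,0.01,0,0,0,0],[0.04,0.016,0,0,0,0],[0.055,0.022,0,0,0,0],[0.065,0.027,0,0,0,0]]]'|head -5
python3 -m crank '[[[0.01,0.004,0,0,0,0],[0.02,0.008,0,0,0,0],[0.035,0.011,0,0,0,0],[0.045,0.014,0,0,0,0],[0.049,0.015,0,0,0,0]]]' >/dev/null
python3 -m crank '[[[0,0,0,0,0,0],[0,0,0,0,0,0],[0,0,0,0,0,0],[0,0,0,0,0,0],[0,0,0,0,0,0]]]'
python3 - <<'E'
from h import *
go([526.7,-173.8,38.6],1.7)
im,d=snap("side","side6")
c=im[170:290,210:350,::-1]; cv2.imwrite("pics/side6c.png",cv2.resize(c,None,fx=5,fy=5,interpolation=cv2.INTER_CUBIC))
E
```

```text
clock: 15.87
eef_pos: [514.1, -215.5, 38.6]
tcp_rot: [0.001, 0.699, 0.715, -0.002]
force: [-3.6, -8.1, 4.5]
width: 49.6
clock: 16.7
eef_pos: [524.9, -177.4, 38.6]
tcp_rot: [0.001, 0.698, 0.716, -0.001]
force: [-0.3, -5.2, 4.6]
width: 50.1
grip_force: 40.0
t 16.7 pos [ 524.9 -177.4   38.6] shift [ 0.0047  0.0025 -0.0001] turn [-0.0005  0.0017 -0.0024] q7 -0.07 F [-0.3 -5.2  4.6] w 50.1170261584589
```

View pics/side6c.png

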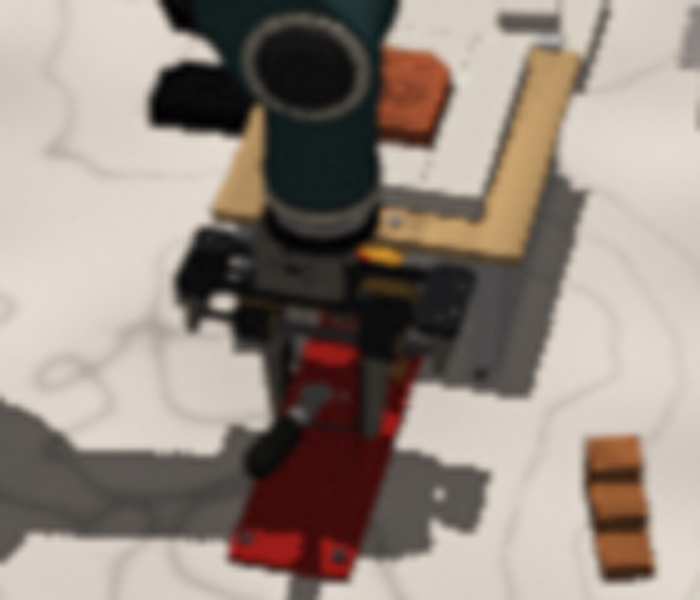

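The jack (base from crop (290,570) towards the lug) is held nearly in place, about 4 mm short. I'll push the rest and release.

```bash
python3 -m crank '[[[0.002,0.001,0,0,0,0],[0.004,0.002,0,0,0,0],[0.005,0.0025,0,0,0,0],[0.005,0.0025,0,0,0,0],[0.005,0.0025,0,0,0,0]]]'
python3 -m crank '[[[0,0,0,0,0,0],[0,0,0,0,0,0],[0,0,0,0,0,0],[0,0,0,0,0,0],[0,0,0,0,0,0]]]' 100 |head -5
python3 -m crank '[[[0,0,-0.03,0,0,0],[0,0,-0.07,0,0,0],[0,0,-0.12,0,0,0],[0,0,-0.17,0,0,0],[0,0,-0.22,0,0,0]]]' >/dev/null
python3 -m crank '[[[-0.04,0,0,0,0,0],[-0.08,0,0,0,0,0],[-0.12,0,0,0,0,0],[-0.16,0,0,0,0,0],[-0.18,0,0,0,0,0]]]' >/dev/null
python3 - <<'E'
from h import *
s,p,R0=st(); print(p, R0.as_matrix().round(3))
im,d=snap("top","top7"); P=cloud("top",d)
v,u=np.mgrid[:420,:560]; K,R,t=cam("top"); C=-R.T@t
def rep(name,m,zh):
    px=np.c_[u[m],v[m],np.ones(m.sum())]; D=(np.linalg.inv(K)@px.T).T@R; Q=(C+D*((zh-C[2])/D[:,2])[:,None])[:,:2]
    print(name,m.sum(),Q.mean(0).round(1),np.median(P[m],0).round(1),cv2.minAreaRect(Q.astype(np.float32)))
h=cv2.cvtColor(im[:,:,::-1].copy(),cv2.COLOR_BGR2HSV).astype(int); red=((h[...,0]<14)|(h[...,0]>172))&(h[...,1]>90)
near=(np.abs(P[...,0]-525)<70)&(P[...,1]<-75)&(P[...,1]>-400)
rep("disc",near&red&(P[...,2]>105)&(P[...,2]<122)&(P[...,1]>-120),113)
rep("plate",near&red&(P[...,2]<22),10)
rep("handle",near&(P[...,1]<-255)&(P[...,2]>85)&(P[...,2]<160),136)
for n in("top","side"):
    if n=="side": snap(n,"side7")
    for l in("saddle","handle_grip","jack_grip","jack"): print(n,l,[(round(x["p"],2),w(n,x["location"]).round(1).tolist()) for x in eyes.place_of(l,n)[:2]])
q=proj("top",[525,-180,50]).astype(int); c=im[q[1]-50:q[1]+50,q[0]-70:q[0]+70,::-1]; cv2.imwrite("pics/top7c.png",cv2.resize(c,None,fx=5,fy=5,interpolation=cv2.INTER_CUBIC))
E
```

```text
clock: 17.17
eef_pos: [525.9, -175.2, 38.6]
tcp_rot: [0.001, 0.698, 0.716, -0.002]
force: [-5.2, -8.6, 6.6]
width: 49.5
grip_force: 40.0
clock: 17.58
eef_pos: [527.1, -170.2, 38.1]
tcp_rot: [-0.0, 0.696, 0.718, 0.0]
force: [0.5, -0.2, -0.6]
width: 81.2
[ 530.39389101 -309.90990479  202.98130119] [[-0.026  1.    -0.   ]
 [ 1.     0.026 -0.001]
 [-0.001 -0.    -1.   ]]
disc 42 [523.  -97.8] [524.2 -98.2 113.5] ((513.5113525390625, -88.9017105102539), (19.852806091308594, 46.629661560058594), 45.60633087158203)
plate 598 [ 517.4 -211.1] [ 505.8 -226.4   10.6] ((524.6068115234375, -185.63763427734375), (80.7470932006836, 193.34036254882812), 2.792724370956421)
handle 176 [ 528.1 -294.1] [ 527.  -292.7  142.1] ((528.019287109375, -292.71728515625), (22.026500701904297, 81.09773254394531), 3.783144950866699)
top saddle []
top handle_grip [(0.59, [533.7, -298.2, 134.1])]
top jack_grip [(0.9, [521.8, -169.1, 47.6])]
top jack [(0.55, [526.6, -164.7, 2.2])]
side saddle []
side handle_grip [(0.59, [528.9, -297.6, 135.2]), (0.39, [546.1, 345.1, 31.0])]
side jack_grip [(0.57, [525.2, -161.8, 48.0])]
side jack [(0.73, [521.4, -160.5, -1.5])]
```

View pics/top7c.png

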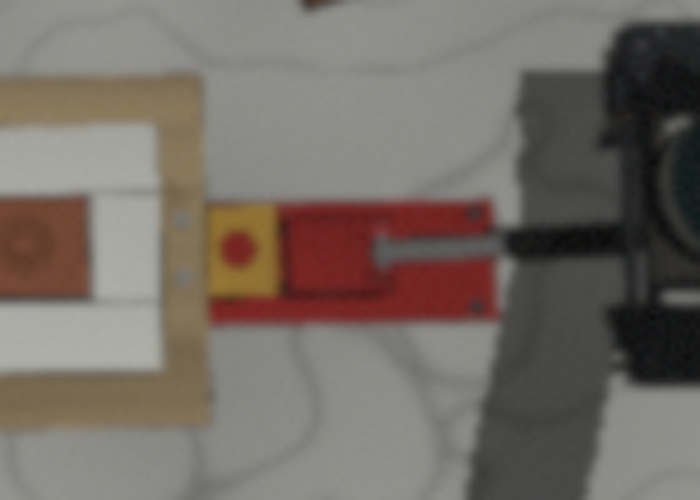

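The top view shows the jack straight behind the lug, with the red disc at crop (237,250). The plate's rear edge puts the saddle at about (522,-99), against the pad at (523,-98). Now I'll pinch the handle grip.

```bash
python3 -m crank '[[[0.013,0,0.02,0,0,0],[0.013,0,0.04,0,0,0],[0.013,0,0.07,0,0,0],[0.013,0,0.1,0,0,0],[0.013,0,0.117,0,0,0]]]' |head -5
python3 -m crank '[[[0,0,0,0,0,0],[0,0,0,0,0,0],[0,0,0,0,0,0],[0,0,0,0,0,0],[0,0,0,0,0,0]]]' 0 40 |head -5
python3 -m crank '[[[0,0,0,0,0,0],[0,0,0,0,0,0],[0,0,0,0,0,0],[0,0,0,0,0,0],[0,0,0,0,0,0]]]'
```

```text
clock: 19.33
eef_pos: [529.9, -295.1, 113.5]
tcp_rot: [-0.001, 0.696, 0.718, -0.0]
force: [0.0, 0.8, 0.2]
width: 91.9
clock: 19.75
eef_pos: [531.6, -296.4, 116.9]
tcp_rot: [0.001, 0.696, 0.718, 0.0]
force: [0.8, -0.8, -1.0]
width: 60.7
clock: 20.17
eef_pos: [530.9, -296.1, 115.6]
tcp_rot: [0.0, 0.696, 0.718, -0.0]
force: [-0.1, -0.0, 0.1]
width: 27.6
grip_force: 0.0
```

```bash
python3 -m crank '[[[0,0,0,0,0,0],[0,0,0,0,0,0],[0,0,0,0,0,0],[0,0,0,0,0,0],[0,0,0,0,0,0]]]' | tail -4
python3 -m crank '[[[-0.007,0,0.015,0,0,0],[-0.012,0,0.031,0,0,0],[-0.015,0,0.048,0,0,0],[-0.017,0,0.062,0,0,0],[-0.017,0,0.066,0,0,0]]]'
python3 -m crank '[[[0,0,0,0,0,0],[0,0,0,0,0,0],[0,0,0,0,0,0],[0,0,0,0,0,0],[0,0,0,0,0,0]]]'
python3 -c "
from h import *
im,d=snap('top','top8')
for n in('top','side'):
    if n=='side': snap(n,'side8')
    print([(round(x['p'],2),w(n,x['location']).round(1).tolist()) for x in eyes.place_of('handle_grip',n)[:2]])"
```

```text
tcp_rot: [-0.0, 0.697, 0.718, -0.001]
force: [-5.4, -0.4, 2.4]
width: 20.9
grip_force: 40.0
clock: 21.0
eef_pos: [531.8, -310.5, 66.3]
tcp_rot: [0.001, 0.697, 0.717, -0.0]
force: [-6.1, -3.0, 13.5]
width: 21.1
grip_force: 40.0
clock: 21.42
eef_pos: [531.8, -310.5, 66.9]
tcp_rot: [0.001, 0.697, 0.717, -0.0]
force: [-4.2, -2.8, 5.2]
width: 21.0
grip_force: 40.0
[(0.52, [535.8, -310.4, 86.6])]
[(0.39, [533.9, -311.4, 87.7])]
```

```bash
python3 -m crank '[[[0.002,0,-0.017,0,0,0],[0.005,0,-0.034,0,0,0],[0.01,0,-0.05,0,0,0],[0.017,0,-0.066,0,0,0],[0.017,0,-0.066,0,0,0]]]' |sed -n '2p;4p'
python3 -m crank '[[[-0.007,0,0.015,0,0,0],[-0.012,0,0.031,0,0,0],[-0.015,0,0.048,0,0,0],[-0.017,0,0.062,0,0,0],[-0.017,0,0.067,0,0,0]]]' |sed -n '2p;4p'
python3 -m crank '[[[0.002,0,-0.017,0,0,0],[0.005,0,-0.034,0,0,0],[0.01,0,-0.05,0,0,0],[0.017,0,-0.066,0,0,0],[0.017,0,-0.066,0,0,0]]]' |sed -n '2p;4p'
python3 -m crank '[[[-0.007,0,0.015,0,0,0],[-0.012,0,0.031,0,0,0],[-0.015,0,0.048,0,0,0],[-0.017,0,0.062,0,0,0],[-0.017,0,0.068,0,0,0]]]' |sed -n '2p;4p'
cat > tray.py <<'E'
from h import *
im,d=snap("top","topX"); P=cloud("top",d); v,u=np.mgrid[:420,:560]
h=cv2.cvtColor(im[:,:,::-1].copy(),cv2.COLOR_BGR2HSV).astype(int); red=((h[...,0]<14)|(h[...,0]>172))&(h[...,1]>90)
# foam top plane slope along y, plus rosette tile region and disc height
m=(h[...,1]<45)&(h[...,2]>110)&(np.abs(P[...,0]-518)<72)&(P[...,1]>-45)&(P[...,1]<125)&(P[...,2]>140)&(P[...,2]<185)
A=np.c_[P[m][:,1],np.ones(m.sum())]; c=np.linalg.lstsq(A,P[m][:,2],rcond=None)[0]
print("slope",c[0].round(4),m.sum(),"z at y40",(c[0]*40+c[1]).round(1))
dm=red&(np.abs(P[...,0]-523)<25)&(np.abs(P[...,1]+98)<25)&(P[...,2]>105)&(P[...,2]<170); print("disc",dm.sum(),np.median(P[dm],0).round(1))
K,R,t=cam("top"); C=-R.T@t
tm=red&(u>240)&(u<290)&(v>190)&(v<235); print("tile",np.median(P[tm],0).round(1),tm.sum())
E
python3 tray.py; python3 -c "
from h import *
P=cloud('top',np.load('pics/top0.npy'));m=(np.abs(P[...,0]-518)<72)&(P[...,1]>-45)&(P[...,1]<125)&(P[...,2]>141)&(P[...,2]<155);print('ref',np.polyfit(P[m][:,1],P[m][:,2],1))"
```

```text
eef_pos: [532.0, -294.5, 117.7]
force: [-1.0, -0.5, -4.7]
eef_pos: [533.9, -310.6, 66.0]
force: [-1.8, -2.9, 13.8]
eef_pos: [531.5, -294.4, 116.7]
force: [-0.9, 0.0, -4.7]
eef_pos: [533.5, -311.2, 64.8]
force: [-1.5, -3.3, 15.1]
slope -0.0755 2053 z at y40 154.6
disc 44 [522.9 -98.  131.9]
tile [517.1  41.  171.3] 544
ref [8.94549284e-04 1.46325615e+02]
```

```bash
python3 -m crank '[[[0,0,0.001,0,0,0],[0,0,0.001,0,0,0],[0,0,0.001,0,0,0],[0,0,0.001,0,0,0],[0,0,0.001,0,0,0]]]'
python3 -m crank '[[[0,0,0,0,0,0],[0,0,0,0,0,0],[0,0,0,0,0,0],[0,0,0,0,0,0],[0,0,0,0,0,0]]]'
python3 tray.py
python3 - <<'E'
from h import *
im=cv2.imread("pics/topX.png"); P=cloud("top",np.load("pics/topX.npy"))
def rear(im,P):
    h=cv2.cvtColor(im,cv2.COLOR_BGR2HSV).astype(int); red=((h[...,0]<14)|(h[...,0]>172))&(h[...,1]>90)
    m=red&(np.abs(P[...,0]-525)<60)&(P[...,1]<-125)&(P[...,1]>-400)&(P[...,2]<20); Q=P[m]
    print(m.sum(),np.median(Q[:,2]).round(1),np.percentile(Q[:,1],[1,5,50]).round(1),np.percentile(Q[:,0],[1,50,99]).round(1))
rear(im,P); rear(cv2.imread("pics/top7.png"),cloud("top",np.load("pics/top7.npy")))
for n in("top","side"):
    if n=="side": im,d=snap(n,"side9")
    print([(l,round(x['p'],2),w(n,x['location']).round(1).tolist()) for l in("handle_grip","jack","saddle","fragment","step_block") for x in eyes.place_of(l,n)[:1]])
c=im[150:300,195:385,::-1]; cv2.imwrite("pics/side9c.png",cv2.resize(c,None,fx=4,fy=4,interpolation=cv2.INTER_CUBIC))
E
```

```text
clock: 23.75
eef_pos: [533.4, -311.2, 64.7]
tcp_rot: [0.003, 0.697, 0.717, 0.0]
force: [0.1, -4.1, 7.3]
width: 20.8
grip_force: 40.0
clock: 24.17
eef_pos: [533.5, -311.2, 64.7]
tcp_rot: [0.003, 0.697, 0.717, 0.0]
force: [0.5, -3.0, 9.0]
width: 20.7
grip_force: 40.0
slope -0.0753 2053 z at y40 154.7
disc 43 [522.9 -99.3 132.3]
tile [517.2  41.1 171.1] 544
560 10.6 [-281.  -277.5 -230.3] [487.1 515.4 567. ]
537 10.6 [-281.1 -277.  -232.5] [483.8 512.1 566.6]
[('handle_grip', 0.74, [536.4, -313.3, 89.9]), ('jack', 0.93, [525.2, -163.5, 3.4]), ('saddle', 0.44, [709.4, 335.0, -3.7]), ('fragment', 0.62, [547.8, 346.0, 31.7]), ('step_block', 0.81, [732.5, -190.9, -2.6])]
[('handle_grip', 0.66, [535.3, -311.7, 92.5]), ('jack', 0.82, [521.7, -162.5, 0.4]), ('saddle', 0.58, [518.9, 46.2, 0.2]), ('fragment', 0.69, [546.8, 341.9, 30.7]), ('step_block', 0.78, [726.9, -191.1, -0.7])]
```

View pics/side9c.png

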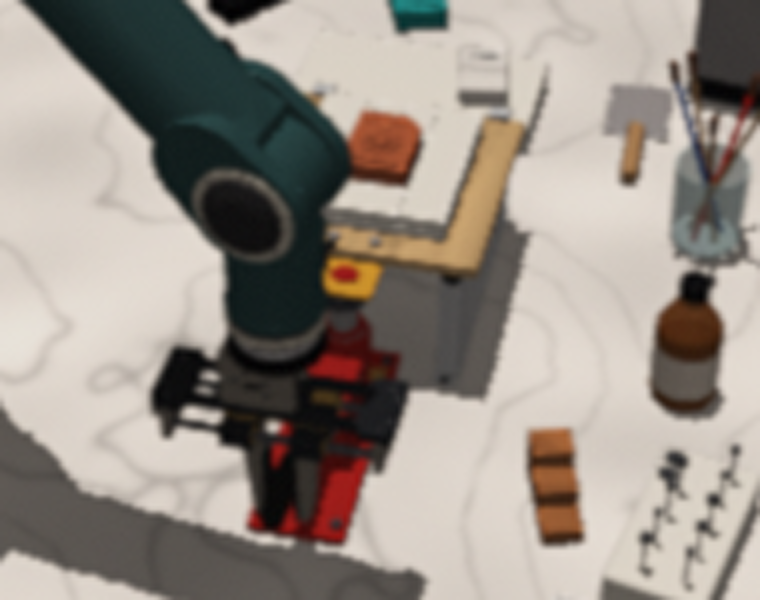

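The tray is up at 0.075 rad on the jack, with the gap visible at crop (450,280). The tile is in place at (385,148), the handle is held down at (285,490), and the other things haven't moved. Handing in.

```bash
python3 -c "
from rig import hand_in
print(hand_in())"
```

```text
the job is handed in; nothing more can be done
None
```

The job is handed in (the hand-in gave no verdict): the block is bedded in its pocket, and the jack (saddle about 2 mm off the lift pad's centre) holds the tray up at about 0.075 rad, roughly 16 mm clear of the posts, with the handle held fully down and no sign that the fragment, step block or spatula moved.

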